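# Clear the wax scrap from a ring carver's bench

### The arm

A 6-joint arm with a two-finger parallel gripper is mounted at the origin on the work surface. World frame = base frame: x ahead of the robot, y to its left, z up, the work surface at z = 0. Lengths are in m, angles in rad, forces in N, time in s.
With the tool pointing down it reaches from about 0.35 to 0.85 m from the base axis. Payload 8.1 kg.
Tool frame: the origin (TCP) lies at the very end of the fingers, on their centre line; the grasp point (between the pads) lies 19 mm behind it; z points along the fingers, y is the direction in which the jaws open and shut (so a half turn about z gives the same grasp; the last joint's range is limited). The gripper opens to 93 mm and grips with 3 to 60 N. Pads are 15 mm wide; open, the fingers measure 128 mm over their backs; the gripper's body (75 mm by 188 mm) begins 65 mm behind the grasp point.
Start: joints at [1.232, 0.13, 1.488, -0, 1.523, -0.085], TCP at [0.151, 0.581, 0.219] pointing down, gripper open.
Joint ranges: [-2.96, 2.96], [-0.89, 2.26], [0.02, 2.5], [-1.34, 4.48], [0, 2.73], [-2.66, 2.66]. Speed limits (rad/s): [2.39, 2.39, 2.79, 3.14, 3.14, 3.14].

### API

Orientations are given as a rotation vector (axis times angle).
In Python, from plant import robot gives the robot as it stands.
- The arm moves only by the shell command python3 -m inch 'ROWS' [FORCE]. ROWS is JSON, a list that holds one entry, the list of rows, each a list of 7 numbers: the shift along the tool's x, y, z in cm, then the turn, a rotation vector about the tool's x, y, z in degrees, then the gripper command: -1 is fully open, 1 is shut, values between are in proportion. A call has 1 to 5 rows; each row shifts and turns the commanded pose from where the row before left it, along the tool's axes as they then stand; what a row does not reach is not made up. A row lasts 1/10 s, in which the tool goes at most 50 mm and 8.59 degrees, less where a joint would pass 70% of its speed; a pose out of reach is approached as far as the arm can. A call with a gripper value outside its range is refused whole. The fingers move at their own pace and stop on an object; FORCE is the grip in N (left out, the last holds). Time passes only in rows, so rows that do not move let the fingers close. It gives the time, the measured TCP pose, the force and the opening at its end, in the units of the state.
- robot.read_state(): the state, without advancing time (a new reading comes with each control period).
- robot.read_camera(name): name is "side" or "top"; returns a dict with "image" (420x560x3 uint8, blue, green, red), "K" (3x3 intrinsics, pixels), "distortion" ([k1, k2, p1, p2, k3] as OpenCV has them; the pictures are not rectified), "R" (3x3) and "t" (3): a world point X has camera coordinates R X + t. Camera axes: x right, y down, z forward; pixel columns grow to the right and rows downward; lengths in m; the calibration is good to about 2 mm. A picture is of the moment at which its call begins. There is no depth.
- robot.close_job(): hands the job in, once; it reports no verdict.
The state is a dict: "t": time; "q": joint angles; "dq": joint speeds; "joint_torque": joint torques, N m; "tool_pos": TCP position; "orientation": TCP orientation; "force": force on the tool from outside, world axes, zero at the start; "wrist_torque": the same for the moment, N m; "opening": finger opening in m.
Only numpy, scipy, OpenCV 4.12 (cv2) and the standard library are available. Lean on these libraries where they do the work, as an engineer would, in place of code of your own. Each camera call takes 0.05 s, during which the arm holds its last target. There are 200 camera calls.

### The job

The carving is finished, so clear away the scrap: swing the bench chuck's red-handled lever round to its open stop, take out the green wax stub, and put it in the metal scrap bin together with the three wax offcuts (teal slab, purple bar, green tube) that lie on the blue mat. Do not pull the stub out while the chuck still grips it, and leave the chuck open. Do not shift or knock over the finished ring model, the wooden spatula, the ball vise or the ring-mandrel stand.

Things in the scene. Friction and masses are not known exactly. Their poses are not given: they have to be found in the camera images.
- chuck: Bolted-down three-jaw bench chuck, axis upright, left or right of the mat. Origin: on the axis at the bench top, z up. Grey base 110 mm across, 12 high; dark knurled ring 68 across, 13 to 33 mm up; steel body 62 across, 34 to 60 mm up, with a 36 mm bore, its floor at 36 mm; jaws on top to 76 mm, within 36 mm of the axis (39 when open).
- chuck_lever (a joint): Angle of the chuck's ring and lever, rad: 0 = closed (at the start: the jaws clamp the stub, which then resists a 20 N pull), 1.1 = open stop. It grows anticlockwise seen from above. The three jaws move outward together, 2.8 mm per rad. Turning takes about 0.35 N m (4 N at the handle); it stays where it is left.
- lever_knob (a point): Centre of the top of the lever's red upright round handle, 18 mm in diameter, from 17 to 77 mm above the bench, 95 mm from the chuck's axis, fixed on a level steel bar 10 mm thick that runs out from the ring, its centre 23 mm up. At the start the lever points roughly towards the robot. The point goes round with the lever.
- bin: Open sheet-metal scrap bin, fixed, outside 200 mm (its x) by 150 mm (its y) by 80 mm high, walls 4 mm, floor 4 mm. Origin: centre of the underside, on the bench; z up. It stands beside the mat, on the other side from the chuck.
- stub: Middle of the green round wax stub, 27 mm in diameter, 85 mm long, about 50 g; its z axis is its length. At the start it stands upright on the floor of the chuck's bore, clamped by the jaws, its top at 121 mm height, so 45 mm shows above the jaws.
- slab: Middle of the teal wax slab offcut, 105 mm (x) by 45 mm (y) by 16 mm (z), about 75 g, lying flat on the mat with the purple bar across it.
- bar: Middle of the purple wax bar offcut, 95 mm (x) by 24 mm (y) by 22 mm (z), about 50 g, lying flat across the top of the teal slab at the start.
- tube: Middle of the green flat-sided wax tube offcut, 85 mm (x) by 27 mm (y) by 28 mm (z, round on top and flat below), about 55 g, lying on its flat on the mat.
- mat: Blue gridded cutting mat, fixed flat on the bench, 594 mm (x) by 420 mm (y), 3 mm thick. Origin: centre of its underside.
- ring_model: Finished tan wax signet-ring model lying flat on the mat, 28 mm outside diameter, 10 mm high, its signet face 6 mm farther out on its +x side. Origin: centre of the underside. Leave alone.
- spatula: Flat wooden modelling spatula lying on the mat, 160 mm long (its x, from -75 to +85 mm), 13 mm wide, 6 mm high. Origin: on the underside. Leave alone.
- vise: Ball vise standing on the mat, round black foot 116 mm across, grey perforated head 80 mm across, 112 mm high, with a steel screw knob sticking out 50 mm from the axis on its +y side; 2.5 kg. Origin: centre of the underside. Leave alone.
- mandrel: Aluminium ring mandrel, tapered from 25 to 17 mm in diameter, standing upright in a black round base 84 mm across and 30 mm high; 257 mm high in all, 0.9 kg. Origin: centre of the underside. Leave alone.

How it is judged:
At the end, for the whole second after the job is handed in: The chuck lever is within 0.15 rad of its open stop, and the stub, slab, bar and tube are at rest in the bin, each with its middle inside the bin's walls and below its rim; the robot has let go of everything (value of joint chuck_lever above 0.95 rad and x of stub in the frame of bin between -0.096 and 0.096 m and y of stub in the frame of bin between -0.071 and 0.071 m and z of stub in the frame of bin between 0 and 0.08 m and linear speed of each of stub, slab, bar, tube below 0.1 m/s and x of slab in the frame of bin between -0.096 and 0.096 m and y of slab in the frame of bin between -0.071 and 0.071 m and z of slab in the frame of bin between 0 and 0.08 m and x of bar in the frame of bin between -0.096 and 0.096 m and y of bar in the frame of bin between -0.071 and 0.071 m and z of bar in the frame of bin between 0 and 0.08 m and x of tube in the frame of bin between -0.096 and 0.096 m and y of tube in the frame of bin between -0.071 and 0.071 m and z of tube in the frame of bin between 0 and 0.08 m); the robot touches nothing.
It fails at once if The stub is drawn more than 10 mm up out of the chuck while the lever is not yet half way open (value of joint chuck_lever below 0.55 rad and z of stub in the frame of chuck above 0.0885 m).
It fails at once if The finished ring model is shifted more than 15 mm or tipped (distance of ring_model from where it was at the start of the episode above 0.015 m or angle between ring_model's own z axis and vertical above 0.25 rad).
It fails at once if The wooden spatula is shifted more than 15 mm or tipped (distance of spatula from where it was at the start of the episode above 0.015 m or angle between spatula's own z axis and vertical above 0.25 rad).
It fails at once if The ball vise is shifted more than 15 mm or tipped (distance of vise from where it was at the start of the episode above 0.015 m or angle between vise's own z axis and vertical above 0.25 rad).
It fails at once if The ring-mandrel stand is shifted more than 15 mm or tipped (distance of mandrel from where it was at the start of the episode above 0.015 m or angle between mandrel's own z axis and vertical above 0.25 rad).
It also fails if it takes over 72 s, if anything falls off the work surface, if the arm or the gripper's body presses on something with over 40 N, if the wrist force passes 120 N, or if a joint passes its speed limit or range.

## Working session

There is one attempt and no reset: what is moved stays moved. The work goes in short steps, Python scripts to look and compute and a shell command to move; the robot and the scene stay as the last step left them, time stands still between calls to the robot, and variables do not carry over. Pictures are saved under pics/ and viewed, about 8 in all and at most 12, crops included, and the job is handed in when it is done.

```bash
ls; mkdir -p pics
python3 - <<'E'
from plant import robot
import cv2
s=robot.read_state();print(s)
for n in("top","side"):
    c=robot.read_camera(n);cv2.imwrite(f"pics/{n}0.png",c["image"]);print(n,c["K"],c["distortion"],c["R"],c["t"])
E
```

```text
pics
{'t': 0.0, 'q': array([ 1.23158457e+00,  1.31143309e-01,  1.48928929e+00,  5.42756191e-06,
        1.52298973e+00, -8.54365334e-02]), 'dq': array([ 0.00141962,  0.00152795, -0.00098906, -0.00019061, -0.00017912,
        0.00092884]), 'joint_torque': array([ 2.37862423e-04, -5.59842181e+01, -4.91763747e+01,  7.71148154e-02,
        3.51200905e-02, -1.54375148e-04]), 'tool_pos': array([0.15044281, 0.58024273, 0.21759261]), 'orientation': array([-3.97511147e-01, -3.11594699e+00,  2.80736584e-03]), 'force': array([-0.33802671,  0.30054413,  0.43848963]), 'wrist_torque': array([0.05389374, 0.00949076, 0.00569936]), 'opening': 0.09316790968034644}
top [[421.73857936   0.         277.87696123]
 [  0.         421.73857936 205.13363084]
 [  0.           0.           1.        ]] [0.04406551 0.         0.         0.         0.        ] [[-0.01225389 -0.99958581  0.02603933]
 [-0.98070241  0.00693264 -0.19538351]
 [ 0.19512206 -0.02793104 -0.98038117]] [0.01778236 0.57936515 1.1361809 ]
side [[530.00577729   0.         284.83446504]
 [  0.         530.00577729 213.99555751]
 [  0.           0.           1.        ]] [-0.0140893  0.         0.         0.         0.       ] [[ 0.78790109 -0.61564537  0.01387979]
 [-0.42085003 -0.55478334 -0.71770517]
 [ 0.44955214  0.55963937 -0.69620877]] [-0.42080982  0.29878697  0.97580312]
```

View pics/top0.png

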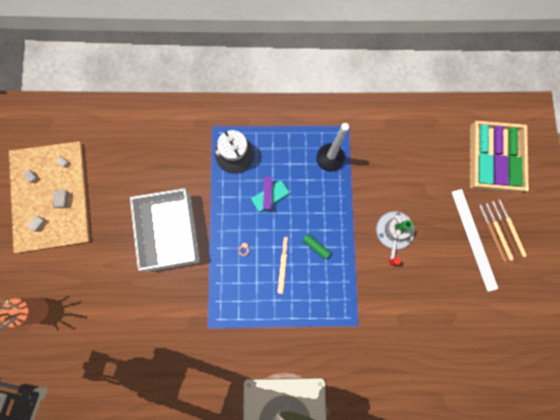

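View pics/side0.png

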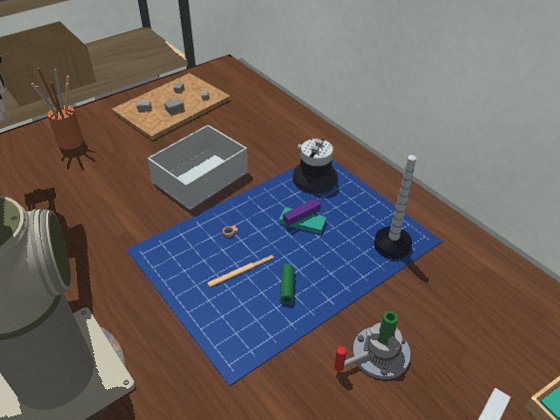

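The top view shows the bin at about (165,230), the slab with the bar across it at (270,195), the tube at (317,247), the chuck at (395,230) and the red knob at (397,262). The ring is at (244,249), the spatula at (283,265), the vise at (233,148) and the mandrel foot at (331,157). The side view agrees. Next I'll turn these into positions.

```bash
cat > h.py <<'E'
import numpy as np, cv2
from plant import robot
def cast(c,px,z):
    p=cv2.undistortPoints(np.float64(px).reshape(-1,1,2),c["K"],c["distortion"]).reshape(-1,2)
    R=c["R"];o=-R.T@c["t"];d=np.c_[p,np.ones(len(p))]@R
    return o+d*((z-o[2])/d[:,2])[:,None]
def tri(ca,pa,cb,pb):
    o=[];A=np.zeros((3,3));b=np.zeros(3)
    for c,p in((ca,pa),(cb,pb)):
        q=cast(c,[p],0)[0];o=-c["R"].T@c["t"];d=(q-o)/np.linalg.norm(q-o);M=np.eye(3)-np.outer(d,d);A+=M;b+=M@o
    return np.linalg.solve(A,b)
HSV={"red":[(0,150,80),(6,255,255)],"teal":[(76,120,60),(94,255,255)],"purple":[(128,80,30),(155,255,255)],"green":[(50,120,30),(75,255,255)]}
def blobs(c,col,amin=15,box=None):
    m=cv2.inRange(cv2.cvtColor(c["image"],cv2.COLOR_BGR2HSV),*HSV[col])
    if box:
        k=np.zeros_like(m);x0,y0,x1,y1=box;k[y0:y1,x0:x1]=m[y0:y1,x0:x1];m=k
    cs,_=cv2.findContours(m,cv2.RETR_EXTERNAL,cv2.CHAIN_APPROX_NONE)
    return sorted([q.reshape(-1,2).astype(float) for q in cs if cv2.contourArea(q)>=amin],key=lambda q:-len(q))
def rect(c,pts,z):
    P=cast(c,pts,z)[:,:2]
    (x,y),(w,h),a=cv2.minAreaRect((P*1000).astype(np.float32))
    if h>w: w,h,a=h,w,a+90
    return np.round([x,y,w,h,a],1)
E
python3 - <<'E'
from h import *
T=robot.read_camera("top");S=robot.read_camera("side")
print("cam",-T["R"].T@T["t"],-S["R"].T@S["t"])
for n,c,bx in(("top",T,(200,110,440,300)),("side",S,(130,130,420,410))):
    for col,z in(("red",.05),("teal",.016),("purple",.034),("green",.024)):
        for q in blobs(c,col,box=bx):
            m=cv2.moments(q.astype(np.float32)); print(n,col,(m['m10']/m['m00'],m['m01']/m['m00']),rect(c,q,z))
# chuck base, bin corners, others
for nm,p,z in(("bin rim",[(131,196),(185,189),(198,262),(138,270)],.08),("chuckbase",[(376,229),(415,229),(395,211),(395,249)],.012),("spat",[(285,238),(281,292)],.005),("ring",[(244,249)],.01),("vise",[(233,152)],.02),("mand",[(331,157)],.02)):
    print(nm,np.round(cast(T,p,z)[:,:2],3).tolist())
big=cv2.resize(T["image"][110:300,120:430],None,fx=2.55,fy=2.55,interpolation=cv2.INTER_CUBIC);cv2.imwrite("pics/t1.png",big)
b2=cv2.resize(S["image"][300:390,310:430],None,fx=5,fy=5,interpolation=cv2.INTER_CUBIC);cv2.imwrite("pics/s1.png",b2)
E
```

```text
cam [0.34670874 0.04549318 1.22662572] [ 0.01862664 -0.63940543  0.89964439]
top red (394.85519125683055, 261.10928961748635) [ 421.6 -309.3   33.9   19.3   89.6]
top teal (279.1092896174863, 190.95081967213116) [629.7  13.7  59.4  49.  122.5]
top teal (257.88646288209605, 200.9825327510917) [599.   72.1  56.8  29.3 179.7]
top purple (267.3856812933025, 192.65280985373363) [620.5  40.9  95.7  23.8 177.7]
top green (316.3842940685046, 246.37761069340013) [465.4 -97.   82.3  22.6  49.3]
top green (404.8734939759036, 225.39558232931725) [ 522.  -353.6   49.1   22.   113.2]
side red (339.6559139784946, 358.01323407775016) [ 416.3 -309.7   51.8   17.9   36.1]
side teal (311.34900875979713, 223.36606731212538) [618.8  16.5  71.8  57.2 122.5]
side teal (283.60573476702507, 214.6021505376344) [586.   68.6  57.9  20.5  39.4]
side purple (301.4555827220864, 211.34229828850854) [615.4  39.7 103.5  37.2 177.5]
side green (287.08831448572965, 280.33764135702745) [464.1 -96.8  91.5  23.5  49.8]
side green (390.01484480431844, 317.32793522267207) [ 568.7 -293.9   30.5   26.9    8.2]
bin rim [[0.603, 0.416], [0.622, 0.27], [0.421, 0.229], [0.402, 0.386]]
chuckbase [[0.515, -0.274], [0.515, -0.388], [0.568, -0.333], [0.457, -0.326]]
spat [[0.492, -0.009], [0.339, 0.005]]
ring [[0.461, 0.11]]
vise [[0.749, 0.143]]
mand [[0.733, -0.15]]
```

View pics/t1.png

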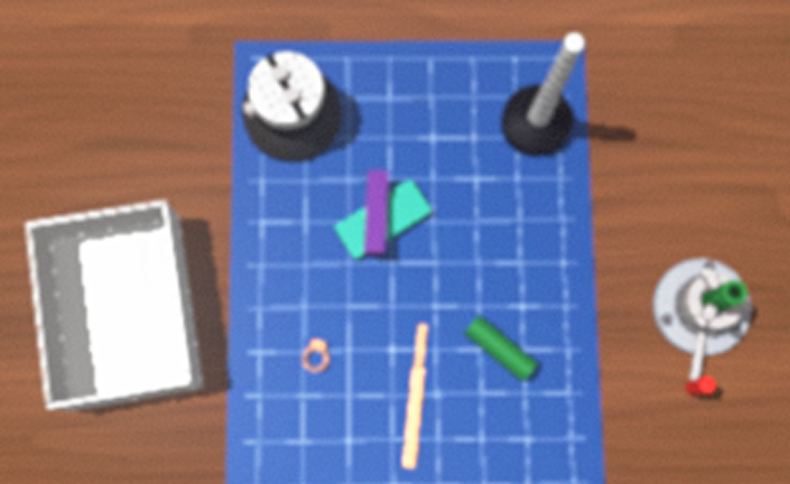

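The bin, chuck and knob positions agree between the two views. Bar first. I'll add a helper that gives the offsets in tool axes, and set off.

```bash
cat > to.py <<'E'
import sys,numpy as np
from plant import robot
from scipy.spatial.transform import Rotation as R
# usage: to.py x y z yaw_deg(tool x heading) -> shift in present tool axes (cm), turn (deg, about tool z), tilt
s=robot.read_state();r=R.from_rotvec(s["orientation"]);M=r.as_matrix()
yaw=np.degrees(np.arctan2(M[1,0],M[0,0]));p=s["tool_pos"]
print("t%.1f"%s["t"],"pos",p.round(4),"yaw %.1f"%yaw,"tilt",M[:2,2].round(3),"q1 %.0f q6 %.0f"%tuple(np.degrees(s["q"][[0,5]])),"open %.4f"%s["opening"],"F",s["force"].round(1))
a=list(map(float,sys.argv[1:]))
if a:
    print("shift cm",(M.T@(np.array(a[:3])-p)*100).round(2),"turn %.1f"%(-((a[3]-yaw+180)%360-180)))
E
python3 -m inch '[[[-3.92,-2.7,0,0,0,0,-1],[-3.92,-2.7,0,0,0,0,-1],[-3.92,-2.7,0,0,0,0,-1],[-3.92,-2.7,0,0,0,0,-1],[-3.92,-2.7,0,0,0,0,-1]]]'
python3 to.py .618 .04 .12 178
```

```text
t: 0.7
tool_pos: [0.3072, 0.3993, 0.2185]
orientation: [0.397, 3.116, 0.0]
force: [0.9, 0.1, 0.4]
opening: 0.0932
t0.7 pos [0.3072 0.3993 0.2185] yaw 165.5 tilt [ 0. -0.] q1 47 q6 -29 open 0.0932 F [0.9 0.1 0.4]
shift cm [-39.09 -27.     9.85] turn -12.5
```

```bash
python3 -m inch '[[[-3.92,-2.7,0,0,0,0,-1],[-3.92,-2.7,0,0,0,0,-1],[-3.92,-2.7,0,0,0,0,-1],[-3.92,-2.7,0,0,0,0,-1],[-3.92,-2.7,0,0,0,0,-1]]]' >/dev/null
python3 -m inch '[[[-3.92,-2.7,0,0,0,0,-1],[-3.92,-2.7,0,0,0,0,-1],[-3.92,-2.7,2,0,0,0,-1],[-3.92,-2.7,3,0,0,-6.2,-1],[-3.8,-2.7,3,0,0,-6.2,-1]]]'
python3 -m inch '[[[0,0,0,0,0,0,-0.3]]]' >/dev/null
python3 to.py .618 .04 .023 178
```

```text
t: 1.7
tool_pos: [0.6141, 0.0512, 0.1451]
orientation: [0.053, 3.14, -0.0]
force: [-0.7, 0.3, 0.5]
opening: 0.0929
t1.8 pos [0.6117 0.0489 0.1383] yaw 177.9 tilt [-0.009 -0.001] q1 -0 q6 -88 open 0.0887 F [-0.2 -0.8 -1.1]
shift cm [-0.77 -0.85 11.53] turn -0.1
```

```bash
python3 -m inch '[[[0,0,0,0,0,0,-0.3],[0,0,0,0,0,0,-0.3]]]' >/dev/null
python3 to.py .618 .04 .023 178
python3 - <<'E'
from h import *
T=robot.read_camera("top");S=robot.read_camera("side")
for n,c,bx in(("top",T,(200,110,360,300)),("side",S,(130,130,420,300))):
    for q in blobs(c,"purple",box=bx):print(n,rect(c,q,.034))
cv2.imwrite("pics/s2.png",cv2.resize(S["image"][100:290,200:440],None,fx=3,fy=3))
E
```

```text
t2.0 pos [0.613  0.0539 0.1465] yaw 177.8 tilt [0.001 0.   ] q1 0 q6 -88 open 0.0737 F [ 0.1 -0.6 -0.6]
shift cm [-0.54 -1.37 12.35] turn -0.2
top [602.5  42.7  59.1  17.3 179.5]
side [615.2  40.2 103.   38.7 175.8]
```

View pics/s2.png

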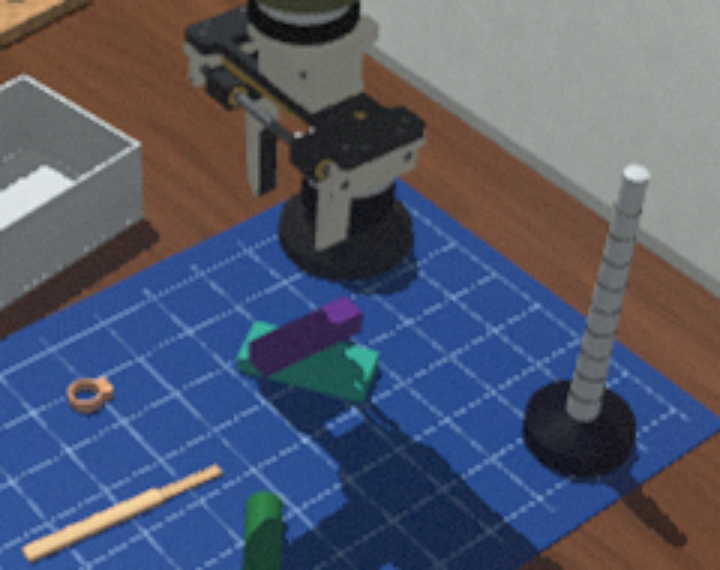

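The gripper is centred above the bar with clear space around it. Now down to grasp.

```bash
python3 -m inch '[[[-0.55,-1.37,0,0,0,0,-0.3],[0,0,3.5,0,0,0,-0.3],[0,0,3.5,0,0,0,-0.3],[0,0,3,0,0,0,-0.3],[0,0,2.3,0,0,0,-0.3]]]' 20
python3 -m inch '[[[0,0,0,0,0,0,-0.3],[0,0,0,0,0,0,1],[0,0,0,0,0,0,1],[0,0,0,0,0,0,1],[0,0,0,0,0,0,1]]]'
python3 to.py .618 .04 .023 178
```

```text
t: 2.6
tool_pos: [0.6174, 0.0389, 0.0214]
orientation: [-0.058, -3.141, 0.0]
force: [0.3, -0.9, 0.3]
opening: 0.0605
t: 3.1
tool_pos: [0.6182, 0.0392, 0.0232]
orientation: [0.059, 3.14, -0.0]
force: [-0.4, 0.5, -0.5]
opening: 0.0333
t3.1 pos [0.6182 0.0392 0.0232] yaw 177.9 tilt [ 0.001 -0.   ] q1 -1 q6 -89 open 0.0333 F [-0.4  0.5 -0.5]
shift cm [0.02 0.08 0.02] turn -0.1
```

```bash
python3 -m inch '[[[0,0,0,0,0,0,1],[0,0,-2,0,0,0,1],[0,0,-4,0,0,0,1],[0,0,-4,0,0,0,1],[0,0,-4,0,0,0,1]]]'
python3 to.py .515 .305 .16 190
```

```text
t: 3.6
tool_pos: [0.6174, 0.0393, 0.1638]
orientation: [-0.059, -3.14, 0.0]
force: [0.9, -0.3, -0.6]
opening: 0.0237
t3.6 pos [0.6174 0.0393 0.1638] yaw 177.9 tilt [-0.001 -0.   ] q1 -1 q6 -89 open 0.0237 F [ 0.9 -0.3 -0.6]
shift cm [11.22 26.17  0.39] turn -12.1
```

```bash
python3 -m inch '[[[1.87,4.36,0,0,0,0,1],[1.87,4.36,0,0,0,0,1],[1.87,4.36,0,0,0,0,1],[1.87,4.36,0,0,0,0,1],[1.87,4.36,0,0,0,0,1]]]' >/dev/null
python3 -m inch '[[[1.87,4.36,0,0,0,0,1],[0,0,3,0,0,-6,1],[0,0,4,0,0,-6,1],[0,0,3,0,0,0,1],[0,0,0,0,0,0,1]]]'
python3 to.py .515 .305 .05 190
```

```text
t: 4.6
tool_pos: [0.5115, 0.3032, 0.0571]
orientation: [0.27, -3.121, 0.005]
force: [-0.4, -0.3, -1.1]
opening: 0.0238
t4.6 pos [0.5115 0.3032 0.0571] yaw -170.1 tilt [-0.009 -0.004] q1 26 q6 -74 open 0.0238 F [-0.4 -0.3 -1.1]
shift cm [-0.39  0.12  0.7 ] turn -0.1
```

```bash
python3 -m inch '[[[0,0,0,0,0,0,0],[0,0,0,0,0,0,0],[0,0,0,0,0,0,0],[0,0,-5,0,0,0,0],[0,0,-5,0,0,0,0]]]'
python3 - <<'E'
from h import *
T=robot.read_camera("top");S=robot.read_camera("side")
for n,c,bx in(("top",T,(200,110,360,300)),("side",S,(130,130,420,300))):
    for q in blobs(c,"teal",box=bx):print(n,rect(c,q,.019 if n=="top" else .011))
    for q in blobs(c,"green",box=bx):print(n,rect(c,q,.025))
    for q in blobs(c,"purple",box=(100,150,220,300)):print(n,"bar",rect(c,q,.02))
E
python3 to.py .617 .043 .12 120
```

```text
t: 5.1
tool_pos: [0.5147, 0.3043, 0.1635]
orientation: [0.269, -3.128, 0.001]
force: [1.8, 0.6, -0.1]
opening: 0.046
top [616.   33.6 106.7  47.9 122.4]
top [465.5 -96.9  82.6  22.9  49.3]
top bar [506.2 298.   39.2  12.   11.2]
side [612.6  34.8 107.4  58.5 122.2]
side [464.4 -96.5  88.9  23.7  49.6]
t5.2 pos [0.5207 0.3073 0.1737] yaw -170.2 tilt [0.015 0.007] q1 26 q6 -74 open 0.0465 F [1.8 0.1 0.6]
shift cm [ -4.88 -27.71   5.32] turn 69.8
```

```bash
python3 -m inch '[[[-0.77,-4.75,0,0,0,0,-0.5],[-0.77,-4.75,0,0,0,0,-0.5],[-0.77,-4.75,0,0,0,0,-0.5],[-0.77,-4.75,0,0,0,0,-0.5],[-0.77,-4.75,0,0,0,0,-0.5]]]' >/dev/null
python3 -m inch '[[[-0.77,-4.75,0,0,0,8.44,-0.5],[0,0,0,0,0,8.44,-0.5],[0,0,0,0,0,8.44,-0.5],[0,0,1,0,0,8.44,-0.5],[0,0,1,0,0,8.44,-0.5]]]' >/dev/null
python3 -m inch '[[[0,0,1,0,0,8.44,-0.5],[0,0,1,0,0,8.44,-0.5],[0,0,1,0,0,8.44,-0.5],[0,0,0,0,0,0,-0.5],[0,0,0,0,0,0,-0.5]]]'
python3 to.py .615 .034 .007 122.3
```

```text
t: 6.7
tool_pos: [0.6104, 0.0319, 0.1137]
orientation: [1.508, 2.754, 0.001]
force: [0.2, -0.5, 0.7]
opening: 0.0697
t6.7 pos [0.6104 0.0319 0.1137] yaw 122.6 tilt [ 0.001 -0.   ] q1 -2 q6 -34 open 0.0697 F [ 0.2 -0.5  0.7]
shift cm [-0.06  0.49 10.67] turn 0.3
```

```bash
python3 -m inch '[[[0,0.48,3,0,0,0,-0.5],[0,0,3,0,0,0,-0.5],[0,0,2.6,0,0,0,-0.5],[0,0,2,0,0,0,-0.5],[0,0,0,0,0,0,1]]]' 25
python3 -m inch '[[[0,0,0,0,0,0,1],[0,0,0,0,0,0,1],[0,0,0,0,0,0,1],[0,0,0,0,0,0,1],[0,0,-1,0,0,0,1]]]'
python3 -m inch '[[[0,0,-3,0,0,0,1],[0,0,-4,0,0,0,1],[0,0,-4,0,0,0,1],[0,0,-3,0,0,0,1],[0,0,0,0,0,0,1]]]'
python3 to.py .506 .34 .16 190
```

```text
t: 7.2
tool_pos: [0.6132, 0.0345, 0.0052]
orientation: [-1.509, -2.754, 0.001]
force: [-0.7, 0.1, -0.1]
opening: 0.0654
t: 7.7
tool_pos: [0.6129, 0.0346, 0.016]
orientation: [-1.514, -2.751, 0.001]
force: [0.0, -0.2, -1.0]
opening: 0.0446
t: 8.2
tool_pos: [0.6173, 0.0345, 0.1637]
orientation: [1.51, 2.745, 0.007]
force: [0.7, 0.3, -0.5]
opening: 0.0448
t8.2 pos [0.6173 0.0345 0.1637] yaw 122.4 tilt [ 0.01 -0.  ] q1 -2 q6 -34 open 0.0448 F [ 0.7  0.3 -0.5]
shift cm [31.76  6.94  0.25] turn -67.6
```

```bash
python3 -m inch '[[[4.54,1,0,0,0,0,1],[4.54,1,0,0,0,0,1],[4.54,1,0,0,0,0,1],[4.54,1,0,0,0,0,1],[4.54,1,0,0,0,0,1]]]' >/dev/null
python3 -m inch '[[[4.54,1,0,0,0,0,1],[4.54,1,0,0,0,-8.45,1],[0,0,0,0,0,-8.45,1],[0,0,0,0,0,-8.45,1],[0,0,0,0,0,-8.45,1]]]' >/dev/null
python3 -m inch '[[[0,0,0,0,0,-8.45,1],[0,0,0,0,0,-8.45,1],[0,0,0,0,0,-8.45,1],[0,0,2,0,0,-8.45,1],[0,0,2,0,0,0,1]]]' 
python3 to.py .508 .338 .065 190
```

```text
t: 9.7
tool_pos: [0.503, 0.3406, 0.1162]
orientation: [-0.281, 3.128, 0.0]
force: [-0.1, -0.4, -0.9]
opening: 0.0448
t9.7 pos [0.503  0.3406 0.1162] yaw -169.7 tilt [0.001 0.   ] q1 29 q6 -71 open 0.0448 F [-0.1 -0.4 -0.9]
shift cm [-0.44 -0.34  5.12] turn 0.3
```

```bash
python3 -m inch '[[[-0.44,-0.34,3,0,0,0,1],[0,0,2.1,0,0,0,1],[0,0,0,0,0,0,-0.25],[0,0,0,0,0,0,-0.25],[0,0,0,0,0,0,-0.25]]]'
python3 -m inch '[[[0,0,-5,0,0,0,-0.25],[0,0,-5,0,0,0,-0.25],[0,0,0,0,0,0,-0.25]]]'
python3 to.py .465 -.097 .16 49.5
```

```text
t: 10.2
tool_pos: [0.5088, 0.3385, 0.0673]
orientation: [-0.272, 3.128, 0.002]
force: [0.2, 0.4, 0.4]
opening: 0.0576
t: 10.5
tool_pos: [0.513, 0.3409, 0.1771]
orientation: [-0.271, 3.114, 0.011]
force: [1.6, 0.5, 0.4]
opening: 0.0581
t10.5 pos [0.513  0.3409 0.1771] yaw -170.1 tilt [0.015 0.008] q1 29 q6 -71 open 0.0581 F [1.6 0.5 0.4]
shift cm [ 12.31 -42.31   1.29] turn 140.4
```

```bash
python3 -m inch '[[[1.29,-4.68,0,0,0,0,-0.25],[1.29,-4.68,0,0,0,0,-0.25],[1.29,-4.68,0,0,0,0,-0.25],[1.29,-4.68,0,0,0,0,-0.25],[1.29,-4.68,0,0,0,0,-0.25]]]' >/dev/null
python3 -m inch '[[[1.29,-4.68,0,0,0,0,-0.25],[1.29,-4.68,0,0,0,0,-0.25],[1.29,-4.68,0,0,0,0,-0.25],[1.29,-4.68,0,0,0,8.26,-0.25],[0,0,0,0,0,8.26,-0.25]]]' >/dev/null
python3 -m inch '[[[0,0,0,0,0,8.26,-0.25],[0,0,0,0,0,8.26,-0.25],[0,0,0,0,0,8.26,-0.25],[0,0,0,0,0,8.26,-0.25],[0,0,0,0,0,8.26,-0.25]]]' >/dev/null
python3 -m inch '[[[0,0,0,0,0,8.26,-0.25],[0,0,0,0,0,8.26,-0.25],[0,0,0,0,0,8.26,-0.25],[0,0,0,0,0,8.26,-0.25],[0,0,0,0,0,8.26,-0.25]]]' >/dev/null
python3 -m inch '[[[0,0,0,0,0,8.26,-0.25],[0,0,1,0,0,8.26,-0.25],[0,0,1,0,0,8.26,-0.25],[0,0,1,0,0,8.26,-0.25],[0,0,1,0,0,8.26,-0.25]]]'
python3 -m inch '[[[0,0,0,0,0,0,-0.25],[0,0,0,0,0,0,-0.25]]]' >/dev/null
python3 to.py .465 -.097 .009 49.5
```

```text
t: 13.0
tool_pos: [0.4675, -0.0973, 0.1271]
orientation: [2.854, 1.306, 0.004]
force: [-0.4, 0.1, -0.2]
opening: 0.0581
t13.2 pos [ 0.4669 -0.0971  0.1268] yaw 49.8 tilt [ 0.002 -0.001] q1 -18 q6 22 open 0.0584 F [-0.4  0.4 -0.1]
shift cm [-0.12 -0.17 11.78] turn 0.3
```

```bash
python3 -m inch '[[[-0.1,-0.17,3.5,0,0,0,-0.25],[0,0,3.5,0,0,0,-0.25],[0,0,2.8,0,0,0,-0.25],[0,0,1.9,0,0,0,-0.25],[0,0,0,0,0,0,1]]]' 25
python3 -m inch '[[[0,0,0,0,0,0,1],[0,0,0,0,0,0,1],[0,0,0,0,0,0,1],[0,0,-1,0,0,0,1],[0,0,-4,0,0,0,1]]]'
python3 -m inch '[[[0,0,-4,0,0,0,1],[0,0,-4,0,0,0,1],[0,0,-3,0,0,0,1],[0,0,0,0,0,0,1]]]'
python3 to.py .512 .325 .16 10
```

```text
t: 13.7
tool_pos: [0.4627, -0.0961, 0.0068]
orientation: [-2.848, -1.32, 0.004]
force: [-1.3, -0.2, -0.1]
opening: 0.0536
t: 14.2
tool_pos: [0.461, -0.0956, 0.0561]
orientation: [-2.848, -1.314, 0.009]
force: [1.1, -0.1, -1.2]
opening: 0.0265
t: 14.6
tool_pos: [0.4676, -0.0977, 0.1754]
orientation: [2.846, 1.313, 0.012]
force: [1.2, 0.7, -1.0]
opening: 0.027
t14.6 pos [ 0.4676 -0.0977  0.1754] yaw 49.5 tilt [ 0.01  -0.003] q1 -18 q6 23 open 0.0270 F [ 1.2  0.7 -1. ]
shift cm [ 35.03 -24.07   1.45] turn 39.5
```

```bash
python3 -m inch '[[[3.88,-2.68,0,0,0,0,1],[3.88,-2.68,0,0,0,0,1],[3.88,-2.68,0,0,0,0,1],[3.88,-2.68,0,0,0,0,1],[3.88,-2.68,0,0,0,0,1]]]' >/dev/null
python3 -m inch '[[[3.88,-2.68,0,0,0,0,1],[3.88,-2.68,0,0,0,0,1],[3.88,-2.68,0,0,0,0,1],[3.88,-2.68,0,0,0,7.9,1],[0,0,0,0,0,7.9,1]]]' >/dev/null
python3 -m inch '[[[0,0,1,0,0,7.9,1],[0,0,1,0,0,7.9,1],[0,0,2,0,0,7.9,1],[0,0,0,0,0,0,1]]]'
python3 to.py .514 .318 .068 10
python3 - <<'E'
from h import *
c=robot.read_camera("top");cv2.imwrite("pics/t3.png",cv2.resize(c["image"][160:300,90:330],None,fx=3,fy=3))
E
```

```text
t: 16.0
tool_pos: [0.5053, 0.3244, 0.1252]
orientation: [3.128, 0.271, -0.009]
force: [-0.5, 0.1, -2.2]
opening: 0.0263
t16.0 pos [0.5053 0.3244 0.1252] yaw 9.9 tilt [-0.005 -0.003] q1 28 q6 108 open 0.0263 F [-0.5  0.1 -2.2]
shift cm [0.78 0.77 5.71] turn -0.1
```

View pics/t3.png

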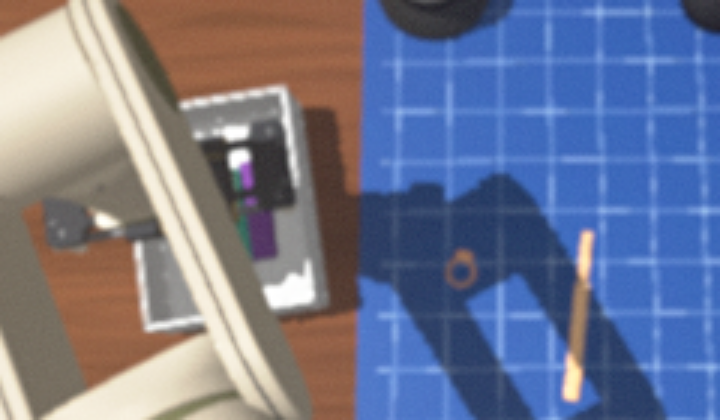

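The bar and slab lie in the bin and the gripper holds the tube over its centre. Releasing it and going to the lever.

```bash
python3 -m inch '[[[0.5,0.6,3,0,0,0,1],[0,0,2.5,0,0,0,1],[0,0,0,0,0,0,0.1],[0,0,0,0,0,0,0.1],[0,0,0,0,0,0,0.1]]]'
python3 -m inch '[[[0,0,-5,0,0,0,0.1],[0,0,-5,0,0,0,0.1],[0,0,-1,0,0,0,0.1],[0,0,0,0,0,0,0.1],[0,0,0,0,0,0,0.1]]]'
python3 to.py .419 -.309 .18 -13.2
```

```text
t: 16.55
tool_pos: [0.5148, 0.3213, 0.076]
orientation: [-3.128, -0.277, -0.005]
force: [0.8, -0.2, -0.1]
opening: 0.041
t: 17.05
tool_pos: [0.5136, 0.3206, 0.1839]
orientation: [-3.129, -0.275, -0.001]
force: [-0.5, -0.1, -0.1]
opening: 0.0418
t17.1 pos [0.5136 0.3206 0.1839] yaw 10.0 tilt [0.001 0.   ] q1 27 q6 107 open 0.0418 F [-0.5 -0.1 -0.1]
shift cm [-20.3   60.35   0.35] turn 23.2
```

```bash
python3 -m inch '[[[-1.56,4.64,0,0,0,0,-0.1],[-1.56,4.64,0,0,0,0,-0.1],[-1.56,4.64,0,0,0,0,-0.1],[-1.56,4.64,0,0,0,0,-0.1],[-1.56,4.64,0,0,0,0,-0.1]]]' >/dev/null
python3 -m inch '[[[-1.56,4.64,0,0,0,0,-0.1],[-1.56,4.64,0,0,0,0,-0.1],[-1.56,4.64,0,0,0,0,-0.1],[-1.56,4.64,0,0,0,0,-0.1],[-1.56,4.64,0,0,0,0,-0.1]]]' >/dev/null
python3 -m inch '[[[-1.56,4.64,0,0,0,0,-0.1],[-1.56,4.64,0,0,0,0,-0.1],[-1.56,4.64,0,0,0,7.73,-0.1],[0,0,0,0,0,7.73,-0.1],[0,0,0,0,0,7.73,-0.1]]]' >/dev/null
python3 -m inch '[[[0,0,2,0,0,0,-0.1],[0,0,2,0,0,0,-0.1],[0,0,0,0,0,0,-0.1],[0,0,0,0,0,0,-0.1]]]'
python3 to.py .419 -.309 .045 -13.2
python3 - <<'E'
from h import *
S=robot.read_camera("side")
for q in blobs(S,"red",box=(300,320,430,400)):
    print(q.min(0),q.max(0),rect(S,q,.05))
for z in(0,.012): print(cast(S,[(354,352),(410,352)],z))
cv2.imwrite("pics/s3.png",cv2.resize(S["image"][220:400,290:470],None,fx=3.3,fy=3.3))
E
```

```text
t: 18.95
tool_pos: [0.4178, -0.3078, 0.142]
orientation: [-3.119, 0.36, 0.005]
force: [0.6, -1.0, 0.0]
opening: 0.0514
t18.9 pos [ 0.4178 -0.3078  0.142 ] yaw -13.2 tilt [-0.003  0.002] q1 -42 q6 61 open 0.0514 F [ 0.6 -1.   0. ]
shift cm [0.18 0.1  9.7 ] turn 0.0
[334. 346.] [345. 370.] [ 416.9 -310.    50.4   17.6   38.4]
[[ 0.47052455 -0.29794565  0.        ]
 [ 0.55646644 -0.36414899  0.        ]]
[[ 0.46449686 -0.30250025  0.012     ]
 [ 0.5492924  -0.36782053  0.012     ]]
```

View pics/s3.png

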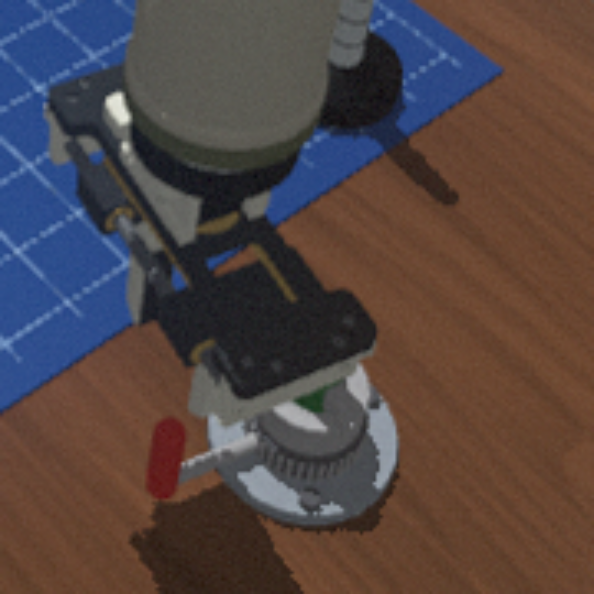

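```bash
python3 -m inch '[[[0.1,0.1,3,0,0,0,-0.1],[0,0,3,0,0,0,-0.1],[0,0,2.2,0,0,0,-0.1],[0,0,1.5,0,0,0,-0.1],[0,0,0,0,0,0,1]]]' 15
python3 -m inch '[[[0,0,0,0,0,0,1],[0,0,0,0,0,0,1],[0,0,0,0,0,0,1],[0,0,0,0,0,0,1]]]'
python3 to.py
```

```text
t: 19.5
tool_pos: [0.4186, -0.3091, 0.045]
orientation: [-3.119, 0.36, 0.004]
force: [0.1, -0.6, 0.3]
opening: 0.0471
t: 19.9
tool_pos: [0.4202, -0.3105, 0.0477]
orientation: [3.12, -0.36, 0.003]
force: [-1.0, 0.8, 3.8]
opening: 0.0176
t19.9 pos [ 0.4202 -0.3105  0.0477] yaw -13.2 tilt [ 0.002 -0.001] q1 -42 q6 61 open 0.0176 F [-1.   0.8  3.8]
```

Handle gripped (17.6 mm opening). Now the arc.

```bash
python3 -m inch '[[[0.07,1.16,0,0,0,-7,1],[0.07,1.16,0,0,0,-7,1],[0.07,1.16,0,0,0,-7,1]]]'
python3 -m inch '[[[0.07,1.16,0,0,0,-7,1],[0.07,1.16,0,0,0,-7,1],[0.07,1.16,0,0,0,-7,1]]]'
python3 -m inch '[[[0.07,1.16,0,0,0,-7,1],[0.07,1.16,0,0,0,-7,1],[0.06,1,0,0,0,-6,1],[0,0,0,0,0,0,1]]]'
python3 to.py .513 -.331 .045 49.8
```

```text
t: 20.2
tool_pos: [0.4189, -0.3448, 0.0477]
orientation: [3.133, 0.223, 0.003]
force: [4.2, 4.8, 2.9]
opening: 0.0179
t: 20.5
tool_pos: [0.4301, -0.3774, 0.0477]
orientation: [-3.041, -0.79, -0.004]
force: [5.0, 7.8, 4.7]
opening: 0.0178
t: 20.9
tool_pos: [0.4518, -0.4032, 0.0477]
orientation: [2.857, 1.304, 0.004]
force: [6.7, 2.8, 2.9]
opening: 0.0174
t20.9 pos [ 0.4518 -0.4032  0.0477] yaw 49.1 tilt [0.003 0.   ] q1 -47 q6 -6 open 0.0174 F [6.7 2.8 2.9]
shift cm [ 9.47 -0.11  0.29] turn -0.7
```

The handle ended at (0.452, −0.403). That is a 62° turn, and the chuck centre fitted from the arc is (0.513, −0.3305). Releasing, lifting and moving over the stub.

```bash
python3 -m inch '[[[0,0,0,0,0,0,-0.1],[0,0,0,0,0,0,-0.1],[0,0,0,0,0,0,-0.1],[0,0,-2,0,0,0,-0.1],[0,0,-4,0,0,0,-0.1]]]'
python3 -m inch '[[[0,0,-4,0,0,0,-0.1],[0,0,-4,0,0,0,-0.1],[0,0,0,0,0,0,-0.1]]]'
python3 to.py .513 -.3305 .19 49
python3 - <<'E'
from h import *
S=robot.read_camera("side");T=robot.read_camera("top")
print([rect(S,q,.05) for q in blobs(S,"red",box=(300,320,450,419))])
a=cv2.resize(T["image"][180:280,120:210],(540,600),interpolation=cv2.INTER_CUBIC);b=cv2.resize(S["image"][280:419,310:370+0],(259,600));cv2.imwrite("pics/bin1.png",np.hstack([a,b]))
E
```

```text
t: 21.4
tool_pos: [0.447, -0.401, 0.1029]
orientation: [-2.854, -1.295, 0.004]
force: [0.4, -0.5, 0.7]
opening: 0.0502
t: 21.7
tool_pos: [0.4519, -0.4062, 0.1944]
orientation: [2.851, 1.293, 0.005]
force: [0.2, -1.3, 0.6]
opening: 0.0509
t21.7 pos [ 0.4519 -0.4062  0.1944] yaw 48.8 tilt [ 0.008 -0.008] q1 -47 q6 -6 open 0.0509 F [ 0.2 -1.3  0.6]
shift cm [ 9.72 -0.39  0.42] turn -0.2
[array([ 448.1, -404.7,   48.5,   17.3,   27.4])]
```

View pics/bin1.png

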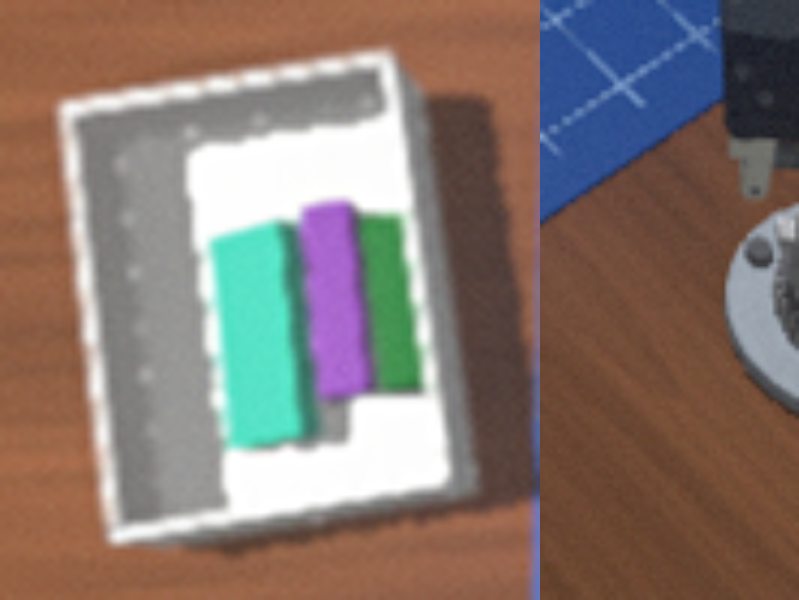

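All three offcuts lie flat in the bin, side by side. The lever measures about 62° (1.08 rad), so it is open. Now the stub.

```bash
python3 -m inch '[[[4.8,-0.2,0,0,0,0,-0.3],[4.8,-0.1,0,0,0,0,-0.3],[0,0,0,0,0,0,-0.3],[0,0,0,0,0,0,-0.3]]]' >/dev/null
python3 to.py .513 -.3305 .086 49
```

```text
t22.2 pos [ 0.51   -0.3276  0.1843] yaw 49.0 tilt [-0.003  0.002] q1 -38 q6 3 open 0.0606 F [-0.3 -0.4 -0.4]
shift cm [-0.02  0.45  9.82] turn -0.0
```

```bash
python3 -m inch '[[[0,0.4,3,0,0,0,-0.3],[0,0,3,0,0,0,-0.3],[0,0,2.5,0,0,0,-0.3],[0,0,1.3,0,0,0,-0.3],[0,0,0,0,0,0,1]]]' 25
python3 -m inch '[[[0,0,0,0,0,0,1],[0,0,0,0,0,0,1],[0,0,0,0,0,0,1],[0,0,0,0,0,0,1]]]'
python3 -m inch '[[[0,0,-0.5,0,0,0,1],[0,0,0,0,0,0,1]]]'
python3 to.py .513 -.3305 .086 49
```

```text
t: 22.7
tool_pos: [0.511, -0.3312, 0.0853]
orientation: [-2.857, -1.295, 0.005]
force: [-0.7, -0.1, 0.4]
opening: 0.0562
t: 23.1
tool_pos: [0.5142, -0.3322, 0.0899]
orientation: [2.859, 1.298, 0.001]
force: [-0.6, 0.8, 7.1]
opening: 0.0269
t: 23.3
tool_pos: [0.5141, -0.332, 0.0947]
orientation: [2.859, 1.298, 0.001]
force: [0.4, 0.8, -0.6]
opening: 0.0264
t23.3 pos [ 0.5141 -0.332   0.0947] yaw 48.8 tilt [ 0.001 -0.001] q1 -38 q6 4 open 0.0264 F [ 0.4  0.8 -0.6]
shift cm [ 0.04 -0.18  0.87] turn -0.2
```

Stub is free: no upward resistance once it had risen 5 mm. Lifting and carrying it to the bin.

```bash
python3 -m inch '[[[0,0,-1.5,0,0,0,1],[0,0,-3,0,0,0,1],[0,0,-4,0,0,0,1],[0,0,-4,0,0,0,1],[0,0,0,0,0,0,1]]]'
python3 -m inch '[[[3.38,-3.12,0,0,0,0,1],[3.38,-3.12,0,0,0,0,1],[3.38,-3.12,0,0,0,0,1],[3.38,-3.12,0,0,0,0,1],[3.38,-3.12,0,0,0,0,1]]]' >/dev/null
python3 -m inch '[[[3.38,-3.12,0,0,0,0,1],[3.38,-3.12,0,0,0,0,1],[3.38,-3.12,0,0,0,0,1],[3.38,-3.12,0,0,0,0,1],[3.38,-3.12,0,0,0,0,1]]]' >/dev/null
python3 -m inch '[[[3.38,-3.12,0,0,0,0,1],[3.38,-3.12,0,0,0,0,1],[3.38,-3.12,0,0,0,0,1],[3.38,-3.12,0,0,0,0,1],[3.38,-3.12,0,0,0,0,1]]]' >/dev/null
python3 -m inch '[[[0,0,0,0,0,7.75,1],[0,0,0,0,0,7.75,1],[0,0,0,0,0,7.75,1],[0,0,0,0,0,7.75,1],[0,0,0,0,0,7.75,1]]]'
python3 to.py .497 .358 .14 10
```

```text
t: 23.8
tool_pos: [0.5165, -0.3339, 0.2277]
orientation: [2.851, 1.294, 0.009]
force: [1.3, 0.0, 0.1]
opening: 0.027
t: 25.8
tool_pos: [0.4948, 0.3581, 0.2188]
orientation: [3.13, 0.268, -0.0]
force: [0.3, -0.3, -0.1]
opening: 0.0269
t25.8 pos [0.4948 0.3581 0.2188] yaw 9.8 tilt [-0. -0.] q1 31 q6 111 open 0.0269 F [ 0.3 -0.3 -0.1]
shift cm [0.22 0.05 7.88] turn -0.2
```

Now tilt 50° about the jaw axis.

```bash
python3 -m inch '[[[0,0,0,0,8.4,0,1],[0,0,0,0,8.4,0,1],[0,0,0,0,8.4,0,1],[0,0,0,0,8.4,0,1],[0,0,0,0,8.4,0,1]]]' >/dev/null
python3 -m inch '[[[0,0,0,0,8.4,0,1],[0,0,0,0,0,0,1],[0,0,0,0,0,0,1]]]'
python3 to.py .497 .358 .095 10
```

```text
t: 26.6
tool_pos: [0.4949, 0.3565, 0.2189]
orientation: [-2.776, -0.241, -1.28]
force: [-0.4, 0.1, -0.4]
opening: 0.0267
t26.6 pos [0.4949 0.3565 0.2189] yaw 9.8 tilt [0.749 0.134] q1 47 q6 151 open 0.0267 F [-0.4  0.1 -0.4]
shift cm [-9.28 -0.07  8.22] turn -0.2
```

Joint 6 is at 151°, close to its 152.4° limit, so I'll take back some of the tilt before going down.

```bash
python3 -m inch '[[[0,0,0,0,-8,0,1],[0,0,0,0,-4,0,1],[0,0,0,0,0,0,1]]]'
python3 to.py .497 .358 .1 10
```

```text
t: 26.9
tool_pos: [0.4998, 0.3584, 0.2261]
orientation: [-2.899, -0.244, -1.005]
force: [0.9, -0.0, -0.1]
opening: 0.0261
t26.9 pos [0.4998 0.3584 0.2261] yaw 9.4 tilt [0.609 0.111] q1 42 q6 134 open 0.0261 F [ 0.9 -0.  -0.1]
shift cm [-8.04  0.09  9.73] turn -0.6
```

```bash
python3 -m inch '[[[-2,0,2.5,0,0,0,1],[-2,0,2.5,0,0,0,1],[-2,0,2.5,0,0,0,1],[-1.8,0,2.5,0,0,0,1],[0,0,0,0,0,0,1]]]'
python3 to.py .497 .358 .09 10
python3 - <<'E'
from h import *
S=robot.read_camera("side");cv2.imwrite("pics/s5.png",cv2.resize(S["image"][70:230,120:320],None,fx=3.5,fy=3.5))
E
```

```text
t: 27.4
tool_pos: [0.4946, 0.3539, 0.0875]
orientation: [-2.913, -0.253, -0.996]
force: [-0.7, -0.1, -1.6]
opening: 0.0264
t27.4 pos [0.4946 0.3539 0.0875] yaw 10.0 tilt [0.603 0.102] q1 43 q6 146 open 0.0264 F [-0.7 -0.1 -1.6]
shift cm [ 0.39 -0.36 -0.01] turn -0.0
```

View pics/s5.png

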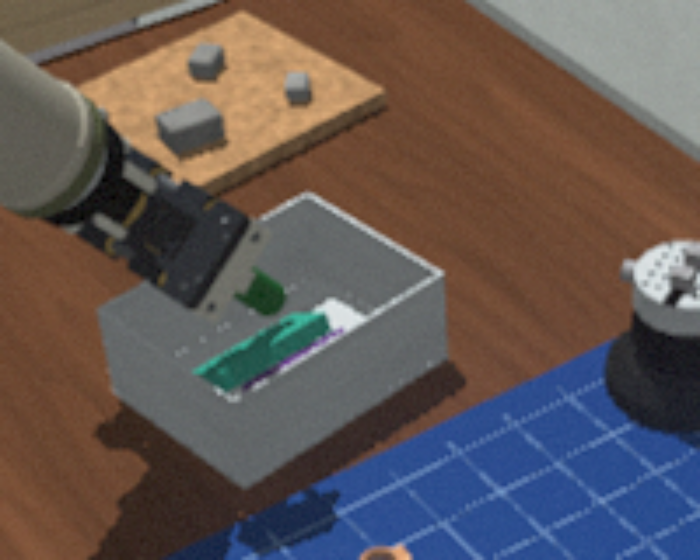

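The stub is inside the bin's opening, tilted. Releasing it and backing out along the fingers.

```bash
python3 -m inch '[[[0,0,0,0,0,0,0.1],[0,0,0,0,0,0,0.1],[0,0,0,0,0,0,0.1],[0,0,-3,0,0,0,0.1],[0,0,-4,0,0,0,0.1]]]'
python3 -m inch '[[[0,0,-4,0,0,0,0.1],[2,0,-4,0,0,0,0.1],[2,0,-4,0,0,0,0.1],[0,0,-3,0,0,0,0.1],[0,0,0,0,0,0,0.1]]]'
python3 to.py
python3 - <<'E'
from h import *
S=robot.read_camera("side");T=robot.read_camera("top")
print([rect(S,q,.05) for q in blobs(S,"red",box=(300,320,450,419))])
cv2.imwrite("pics/end.png",np.hstack([cv2.resize(T["image"][110:290,110:430],(500,281)),cv2.resize(S["image"][120:210,140:260],(300,225)).copy().__array__() if 0 else cv2.copyMakeBorder(cv2.resize(S["image"][120:210,140:260],(300,225)),0,56,0,0,0)]))
E
```

```text
t: 27.95
tool_pos: [0.4533, 0.3475, 0.1472]
orientation: [-2.909, -0.255, -1.001]
force: [-0.6, 0.8, 1.3]
opening: 0.0419
t: 28.45
tool_pos: [0.3939, 0.3399, 0.2981]
orientation: [-2.895, -0.253, -1.012]
force: [-0.0, 0.0, 0.0]
opening: 0.042
t28.4 pos [0.3939 0.3399 0.2981] yaw 9.8 tilt [0.613 0.114] q1 53 q6 137 open 0.0420 F [-0.  0.  0.]
[array([ 448.2, -404.5,   48.2,   17.3,   28.1])]
```

View pics/end.png

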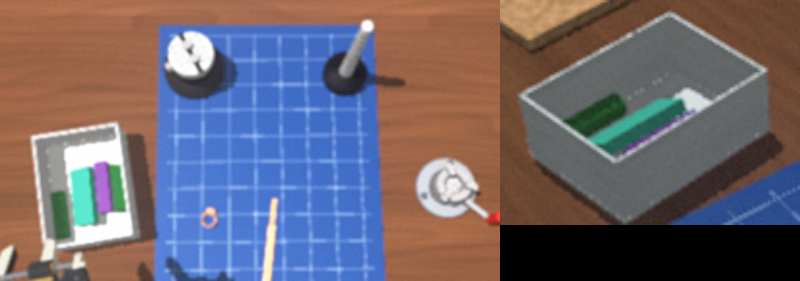

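All four pieces lie flat in the bin, the chuck is empty with its lever open, and the other objects are where they were. The robot touches nothing, so I'm handing in.

```bash
python3 -c "
from plant import robot
print(robot.close_job())"
```

```text
the job is handed in; nothing more can be done
None
```

The job is done and was handed in at about 28.5 s of the 72 s allowed; no verdict was reported.

- **Offcuts:** I moved the bar, slab and tube into the bin one at a time.
- **Chuck:** I gripped the red handle and swung the lever about 62° anticlockwise. Only then did I draw out the stub, and it came free with no resistance. I released it tilted inside the bin.

**Last checks:**
- All four pieces lie flat and separate in the bin, below the rim.
- The lever's knob is at (0.448, −0.405), which I work out as about 1.08 rad. It did not move when the stub came out.
- In the final pictures the ring model, spatula, vise and mandrel look unmoved. I judged this by eye, without measuring them again.
- The gripper is clear of everything and the force reading is zero.

No check failed or disagreed. While I was tilting the stub, joint 6 came within about 1.5° of its limit, so I took back some of the tilt before lowering it.

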